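Sweep the jar lids off the rolling block into the wash tray

TASK

Clear the wooden rolling block for the next dough: with the fingertips, sweep all three loose metal jar lids along the wood and over the block's edge so that they drop into the low steel tray standing against it. Only push them, never pick a lid up or lift it, and leave the glass tumbler and the little dish on the block, and the scraper beside the tray, where they are.

Things in the scene. Friction and masses are not known exactly. Their poses are not given: they have to be found in the camera images.
- block: fixed wooden rolling block, 320 mm along its x, 440 mm along its y, top face flat, 50 mm above the counter; origin at the centre of its underside. The tray stands against its -y end face (block y = -220 mm)
- tray: fixed open-topped steel tray, 300 mm along its x, 160 mm along its y, 36 mm high (14 mm lower than the block's top), walls and floor 4 mm; origin at the centre of its underside. Its axes are parallel to the block's; its long +y wall stands 2 mm from the block's -y end face; it may be shifted along that face
- lid_small: flat round tinplate jar lid lying top up on the block, 44 mm across, 12 mm high, about 12 g; origin at the centre of its underside; the yaw means nothing
- lid_medium: flat round tinplate jar lid lying top up on the block, 50 mm across, 12 mm high, about 15 g; origin at the centre of its underside; the yaw means nothing
- lid_large: flat round tinplate jar lid lying top up on the block, 56 mm across, 12 mm high, about 18 g; origin at the centre of its underside; the yaw means nothing
- tumbler: small glass tumbler standing on the block, 54 mm across the rim, 45 mm high; origin at the centre of its underside; to be left alone
- dish: small round steel condiment dish standing on the block, 64 mm across, 28 mm high; origin at the centre of its underside; to be left alone
- scraper: flat steel griddle scraper lying on the counter to the right of the tray: blade 100 x 100 mm towards its +x, wooden handle 130 mm long towards its -x, 18 mm high; origin where handle meets blade, at the underside; to be left alone

How it is judged:
By the outcome, as a careful person would: the job done as asked, in the order asked, and still so for the second after the job is handed in, with the robot touching nothing.
It also fails if it takes over 64 s, if anything falls off the work surface, if the arm or the gripper's body presses on something with over 40 N, if the wrist force passes 120 N, or if a joint passes its speed limit or range.

ROBOT

A 6-joint arm with a two-finger parallel gripper is mounted at the origin on the work surface. World frame = base frame: x ahead of the robot, y to its left, z up, the work surface at z = 0. Lengths are in m, angles in rad, forces in N, time in s.
With the tool pointing down it reaches from about 0.425 to 0.95 m from the base axis. Payload 14.7 kg.
Tool frame: the origin (TCP) lies midway between the tips of the shut fingers; the grasp point (between the pads) lies 19 mm behind it; z points along the fingers, y is the line along which they close (so a half turn about z gives the same grasp; the last joint's range is limited). The gripper opens to 85 mm and grips with 20 to 120 N. Pads are 22 mm wide; open, the fingers measure 114 mm over their backs; the gripper's body (76 mm by 85 mm) begins 54 mm behind the grasp point. The pads swing forward as they close: fully open they stand 13 mm farther back than shut.
Start: joints at [-1.372, 0.48, 1.596, -0, 1.065, -0.047], TCP at [0.158, -0.63, 0.231] pointing down, gripper open.
Joint ranges: [-2.75, 2.75], [-0.82, 2.05], [0.23, 2.67], [-1.56, 4.7], [0.09, 2.69], [-2.92, 2.92]. Speed limits (rad/s): [1.89, 1.89, 2.39, 3.01, 3.01, 3.01].

INTERFACE

Orientations are given as a unit quaternion [w, x, y, z].
In Python, from cell import robot, snapshot, finder gives the robot as it stands.
- The arm moves only by the tool move_arm, never from a script. Its arguments are lists of equal length, an entry for each row: "dr": the turn, a rotation vector about the tool's x, y, z each as a share of pi/4 rad, from -1 to 1, a list of three; "xyz": the shift along the tool's x, y, z each as a share of 0.5 m, from -1 to 1, a list of three; "fingers": the opening, from -1 (shut) to 1 (fully open). In form: {"dr": [[wx, wy, wz], ...], "xyz": [[x, y, z], ...], "fingers": [fingers, ...]}. A call has 1 to 12 rows; each row shifts and turns the commanded pose from where the row before left it, along the tool's axes as they then stand; what a row does not reach is not made up. A row lasts 1/12 s, in which the tool goes at most 41.7 mm and 7.16 degrees, less where a joint would pass 70% of its speed; a pose out of reach is approached as far as the arm can. A call with a number of a shift or a turn outside -1 to 1 is refused whole. A call with a gripper value outside its range is refused whole. The fingers move at their own pace and stop on an object; the grip force is fixed at half the most. Time passes only in rows, so rows that do not move let the fingers close. It gives the time, the measured TCP pose, the force, the opening and the grip force at its end, in the units of the state.
- robot.get_state(): the state, without advancing time (a new reading comes with each control period).
- snapshot(name): name is "scene" or "top" or "wrist"; returns a dict with "color" (384x512x3 uint8, red, green, blue), "range_z" (384x512 float32, m along the optical axis (not along the pixel's ray), 0 where there is no reading), "mtx" (3x3 intrinsics, pixels), "R" (3x3) and "t" (3): a world point X has camera coordinates R X + t; the wrist camera has in their place "T_tool_cam" (4x4, takes a point from camera to tool coordinates, whose origin is the TCP and whose axes are the flange's). Camera axes: x right, y down, z forward; pixel columns grow to the right and rows downward; lengths in m; the calibration is good to about 2 mm. A picture is of the moment at which its call begins: read the wrist's pose just before it.
- robot.close_job(): hands the job in; it is judged then, once.
Trained networks look in a picture, given as the dict that the camera call returned (one of the last four; its "shot" number tells which), for a name from the list of things; names that differ only in an ending like _2 or _b are one class to them, and where a whole thing is asked for, a point or a joint stands for the part that bears it (a point fixed in the world has none). Each returns a list of dicts, best first, with "conf" (0 to 1); they miss things now and then, are a little off and sometimes report something else, mostly with a low value. They report only what shows in the picture. A call takes as long as a camera call.
- finder.spot_in(picture, name): "bbox" ([left, top, right, bottom] in pixels, round what is visible of it).
The state is a dict: "t": time; "joints": joint angles; "dq": joint speeds; "joint_efforts": joint torques, N m; "position": TCP position; "orientation": TCP orientation; "wrist_force": force on the tool from outside, world axes, zero at the start; "torque": the same for the moment, N m; "grip_width": opening from 0.0 (shut) to 1.0 (fully open); "grip_force": force on a finger pad.
Only numpy, scipy, OpenCV 4.12 (cv2) and the standard library are available. Lean on these libraries where they do the work, as an engineer would, in place of code of your own. Each camera call takes 0.05 s, during which the arm holds its last target. There are 200 camera calls.

## Working session

There is one attempt and no reset: what is moved stays moved. The work goes in short steps, Python scripts to look and compute and a tool call to move; the robot and the scene stay as the last step left them, time stands still between calls to the robot, and variables do not carry over. Pictures are saved under pics/ and viewed, at most 10 in all, crops included, and the job is handed in when it is done.

Besides the shell and the picture viewer there is one more tool, called after ">>>" by a JSON object that holds its "api" and its "payload", one argument or row to a line. move_arm: Moves the arm, as the interface text tells. Shift numbers are shares of 0.5 m and turn numbers shares of pi/4 rad, none past 1 either way. Its arguments: {"type":"object","properties":{"dr":{"type":"array","items":{"type":"array","items":{"type":"number","minimum":-1,"maximum":1}}},"xyz":{"type":"array","items":{"type":"array","items":{"type":"number","minimum":-1,"maximum":1}}},"fingers":{"type":"array","items":{"type":"number"}}},"required":["dr","xyz","fingers"]}

```bash
mkdir -p pics; ls
cat > h.py <<'E'
import numpy as np, cv2
from cell import robot, snapshot, finder
def world(p):
    d=p["range_z"]; v,u=np.mgrid[:d.shape[0],:d.shape[1]]; K=p["mtx"]
    c=np.stack([(u-K[0,2])/K[0,0]*d,(v-K[1,2])/K[1,1]*d,d],-1)
    W=(c-p["t"])@p["R"]; W[d==0]=np.nan
    return W
N=["block","tray","lid_small","lid_medium","lid_large","tumbler","dish","scraper"]
E
python3 - <<'E'
from h import *
s=robot.get_state(); print(s["t"],s["position"],s["orientation"])
for n in("top","scene"):
    p=snapshot(n); cv2.imwrite(f"pics/{n}0.png",p["color"][...,::-1]); W=world(p); np.save(n+"W.npy",W)
    for k in N:
        for r in finder.spot_in(p,k)[:2]:
            l,t,R,b=map(int,r["bbox"]); c=W[(t+b)//2,(l+R)//2]
            print(n,k,round(r["conf"],2),[l,t,R,b],np.round(c,3))
E
```

```text
pics
0.0 [ 0.15810737 -0.63004108  0.2306671 ] [-6.04835834e-04  9.92457718e-01  1.22585932e-01 -3.72699253e-05]
top block 0.94 [66, 128, 275, 279] [0.548 0.167 0.049]
top block 0.17 [162, 233, 181, 252] [0.461 0.159 0.06 ]
top tray 0.9 [266, 145, 345, 282] [ 0.539 -0.141  0.001]
top lid_small 0.78 [161, 232, 183, 252] [0.461 0.157 0.058]
top lid_medium 0.83 [185, 155, 206, 175] [0.634 0.114 0.058]
top lid_large 0.86 [117, 179, 147, 202] [0.574 0.25  0.061]
top lid_large 0.44 [185, 154, 206, 176] [0.634 0.114 0.058]
top tumbler 0.94 [237, 188, 263, 213] [ 0.557 -0.011  0.053]
top dish 0.67 [74, 149, 106, 177] [0.636 0.349 0.054]
top scraper 0.86 [381, 148, 422, 240] [ 0.585 -0.365  0.016]
scene block 0.78 [187, 121, 377, 243] [0.579 0.056 0.052]
scene tray 0.88 [141, 188, 305, 291] [ 0.538 -0.139  0.006]
scene lid_small 0.54 [249, 145, 264, 157] [0.462 0.144 0.063]
scene lid_medium 0.49 [302, 166, 324, 179] [0.63  0.119 0.062]
scene lid_large 0.74 [307, 141, 323, 152] [0.584 0.25  0.062]
scene tumbler 0.78 [247, 171, 270, 199] [ 0.56  -0.028  0.084]
scene dish 0.72 [333, 125, 354, 142] [0.624 0.363 0.064]
scene scraper 0.68 [115, 297, 246, 383] [ 0.613 -0.382  0.009]
```

Run:
```python
import cv2
a=cv2.imread("pics/top0.png")[100:300,50:440]; cv2.imwrite("pics/top0b.png",cv2.resize(a,None,fx=2,fy=2,interpolation=2))
from h import *
W=np.load("topW.npy")
# block top plane
z=W[...,2]; m=((z>.044)&(z<.056)).astype(np.uint8)
m=cv2.morphologyEx(m,cv2.MORPH_OPEN,np.ones((3,3))); n,l,st,_=cv2.connectedComponentsWithStats(m); i=1+np.argmax(st[1:,4])
P=W[l==i]; print(np.median(P[:,2])); print("block",cv2.minAreaRect(P[:,:2].astype(np.float32)))
m=((z>.028)&(z<.042)); m[:, :255]=0; m[:,355:]=0
print("tray",cv2.minAreaRect(W[m][:,:2].astype(np.float32)))
for k,b in dict(small=[161,232,183,252],med=[185,155,206,175],large=[117,179,147,202],tum=[237,188,263,213],dish=[74,149,106,177]).items():
    A=W[b[1]-3:b[3]+3,b[0]-3:b[2]+3].reshape(-1,3); A=A[A[:,2]>(.0565 if k in("small","med","large") else .066)]
    print(k,np.round(cv2.minEnclosingCircle(A[:,:2].astype(np.float32))[0],4),cv2.minEnclosingCircle(A[:,:2].astype(np.float32))[1],np.median(A[:,2]),A[:,2].max(),A.mean(0))
```

```text
0.04869558331230341
block ((0.5535191297531128, 0.16190767288208008), (0.44089624285697937, 0.32048532366752625), 86.80630493164062)
tray ((0.7162067890167236, -0.14486409723758698), (0.6646785736083984, 0.24701093137264252), 0.7288811802864075)
small [0.4608 0.1588] 0.02031271532177925 0.05984260834571682 0.06437523847193297 [0.46099895 0.15863608 0.05989092]
med [0.6332 0.1128] 0.023534689098596573 0.0596916707620582 0.06530826228773971 [0.63314573 0.11269254 0.05988385]
large [0.5752 0.252 ] 0.026680488139390945 0.059488189707647084 0.06485541152257283 [0.57545831 0.25181741 0.0596112 ]
tum [ 0.5493 -0.0105] 0.027065034955739975 0.0912136289472148 0.09871155482190191 [ 0.55518323 -0.01064545  0.08669747]
dish [0.6296 0.3362] 0.03191329538822174 0.07361409517331495 0.08059740456273734 [0.63407793 0.34243993 0.0731026 ]
```

View pics/top0b.png

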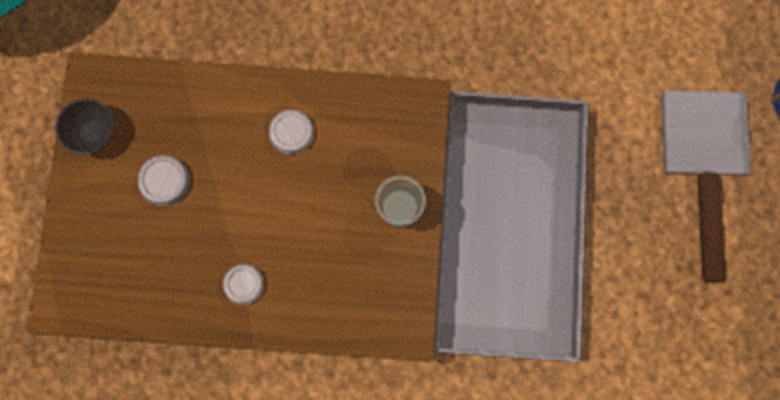

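The picture shows the block at left and the tray against its right end (world -y). At crop pixels, the lids are medium (291,131), large (164,180) and small (243,284), with the tumbler at (400,201) and the dish at (85,127). The tray runs crop rows 93–352, which is block x of about -0.153 to 0.146. I'll turn the tool so its x axis is block +y and its y axis is block +x, then push with the fingers slightly open as a cradle.

>>> {"api": "move_arm", "payload": {
  "dr": [
    [0,0,-0.147],
    [0,0,-0.147],
    [0,0,-0.147],
    [0,0,-0.147],
    [0,0,-0.147],
    [0,0,-0.147],
    [0,0,-0.147],
    [0,0,-0.147],
    [0,0,-0.147],
    [0,0,-0.147],
    [0,0,-0.146],
    [0,0,0]
  ],
  "xyz": [
    [0,0,0],
    [0,0,0],
    [0,0,0],
    [0,0,0],
    [0,0,0],
    [0,0,0],
    [0,0,0],
    [0,0,0],
    [0,0,0],
    [0,0,0],
    [0,0,0],
    [0,0,0]
  ],
  "fingers": [-0.48,-0.48,-0.48,-0.48,-0.48,-0.48,-0.48,-0.48,-0.48,-0.48,-0.48,-0.48]
}}

```text
t: 1.9
position: [0.1582, -0.6304, 0.2313]
orientation: [-0.0, 0.724, 0.689, 0.0]
wrist_force: [0.4, 0.4, 0.3]
grip_width: 0.259
grip_force: 0.0
```

>>> {"api": "move_arm", "payload": {
  "dr": [
    [0,0,0],
    [0,0,0],
    [0,0,0],
    [0,0,0],
    [0,0,0],
    [0,0,0],
    [0,0,0],
    [0,0,0],
    [0,0,0],
    [0,0,0],
    [0,0,0],
    [0,0,0]
  ],
  "xyz": [
    [0.02,0.065,0],
    [0.02,0.065,0],
    [0.02,0.065,0],
    [0.02,0.065,0],
    [0.02,0.065,0],
    [0.02,0.065,0],
    [0.04,0.06,0],
    [0.04,0.06,0],
    [0.04,0.06,0],
    [0.04,0.06,0],
    [0.04,0.06,0],
    [0.04,0.06,0]
  ],
  "fingers": [-0.48,-0.48,-0.48,-0.48,-0.48,-0.48,-0.48,-0.48,-0.48,-0.48,-0.48,-0.48]
}}

```text
t: 2.9
position: [0.544, -0.4705, 0.2313]
orientation: [0.0, 0.728, 0.685, -0.0]
wrist_force: [0.2, -0.4, 0.2]
grip_width: 0.261
grip_force: 0.0
```

```bash
cat >> h.py <<'E'
C=np.array([.5535,.1619]);th=np.radians(86.806);ey=np.array([np.cos(th),np.sin(th)]);ex=np.array([ey[1],-ey[0]])
B=lambda p:np.array([(np.array(p[:2])-C)@ex,(np.array(p[:2])-C)@ey])
def st():
    s=robot.get_state();from scipy.spatial.transform import Rotation as R
    x=R.from_quat(np.roll(s["orientation"],-1)).as_matrix()[:,0]
    print("t",round(s["t"],2),"block",B(s["position"]).round(4),"z",s["position"][2].round(4),"yaw",np.degrees(np.arctan2(x[1],x[0])).round(2),"F",np.round(s["wrist_force"],1),"g",s["grip_width"],"j",np.round(s["joints"],2))
E
python3 -c "from h import *;st()"
```

```text
t 2.9 block [ 0.0258 -0.632 ] z 0.2313 yaw 86.53 F [ 0.2 -0.4  0.2] g 0.26091380818661525 j [-0.76  0.58  1.42 -0.    1.14 -0.69]
```

>>> {"api": "move_arm", "payload": {
  "dr": [
    [0,0,0],
    [0,0,0],
    [0,0,0],
    [0,0,0],
    [0,0,0],
    [0,0,0],
    [0,0,0],
    [0,0,0],
    [0,0,0],
    [0,0,0],
    [0,0,0],
    [0,0,0]
  ],
  "xyz": [
    [0.07,0.009,0],
    [0.07,0.009,0],
    [0.07,0.009,0],
    [0.07,0.009,0],
    [0.07,0.009,0],
    [0.07,0.009,0],
    [0.07,0.009,0],
    [0.07,0.009,0],
    [0.07,0.009,0],
    [0.07,0.009,0],
    [0.07,0.009,0],
    [0.07,0.009,0]
  ],
  "fingers": [-0.48,-0.48,-0.48,-0.48,-0.48,-0.48,-0.48,-0.48,-0.48,-0.48,-0.48,-0.48]
}}

```text
t: 3.9
position: [0.6201, -0.0536, 0.2315]
orientation: [0.0, 0.728, 0.685, 0.0]
wrist_force: [0.6, 0.1, -0.5]
grip_width: 0.258
grip_force: 0.0
```

>>> {"api": "move_arm", "payload": {
  "dr": [
    [0,0,0],
    [0,0,0],
    [0,0,0],
    [0,0,0],
    [0,0,0],
    [0,0,0],
    [0,0,0],
    [0,0,0]
  ],
  "xyz": [
    [0.07,0.002,0],
    [0.07,0.002,0],
    [0.07,0.001,0],
    [0.07,0,0],
    [0.07,0,0],
    [0.07,0,0],
    [0,0,0],
    [0,0,0]
  ],
  "fingers": [-0.48,-0.48,-0.48,-0.48,-0.48,-0.48,-0.48,-0.48]
}}

```text
t: 4.57
position: [0.634, 0.1562, 0.2311]
orientation: [-0.0, 0.727, 0.687, 0.0]
wrist_force: [0.7, -0.8, 0.3]
grip_width: 0.26
grip_force: 0.0
```

```bash
python3 -c "from h import *;st()"
```

```text
t 4.57 block [ 0.0807 -0.0012] z 0.2311 yaw 86.75 F [ 0.7 -0.8  0.3] g 0.2604528589904693 j [0.2  0.48 1.59 0.   1.07 0.25]
```

>>> {"api": "move_arm", "payload": {
  "dr": [
    [0,0,0],
    [0,0,0],
    [0,0,0],
    [0,0,0],
    [0,0,0],
    [0,0,0],
    [0,0,0]
  ],
  "xyz": [
    [0.006,0.003,0.06],
    [0,0,0.06],
    [0,0,0.06],
    [0,0,0.06],
    [0,0,0.06],
    [0,0,0],
    [0,0,0]
  ],
  "fingers": [-0.48,-0.48,-0.48,-0.48,-0.48,-0.48,-0.48]
}}

```text
t: 5.15
position: [0.635, 0.156, 0.0805]
orientation: [-0.001, 0.727, 0.686, -0.001]
wrist_force: [0.4, -0.1, 0.1]
grip_width: 0.263
grip_force: 0.0
```

Run:
```python
from h import *
st(); p=snapshot("wrist"); cv2.imwrite("pics/w1.png",p["color"][...,::-1]); print(p["T_tool_cam"].round(3),p["mtx"].round(0))
d=p["range_z"]; v,u=np.mgrid[:384,:512]; K=p["mtx"]
c=np.stack([(u-K[0,2])/K[0,0]*d,(v-K[1,2])/K[1,1]*d,d,np.ones_like(d)],-1)@p["T_tool_cam"].T
ok=d>0
f=c[ok&(abs(c[...,0])<.02)&(abs(c[...,1])<.06)&(c[...,2]<.012)]
print(len(f), np.percentile(f[:,2],[50,90,97,99,100]).round(4) if len(f) else 0)
```

```text
t 5.15 block [ 0.0817 -0.0014] z 0.0805 yaw 86.65 F [ 0.4 -0.1  0.1] g 0.26292133758320796 j [ 0.19  0.66  1.7  -0.    0.78  0.25]
[[ 0.    -0.96  -0.279  0.071]
 [ 1.    -0.     0.    -0.001]
 [-0.    -0.279  0.96  -0.142]
 [ 0.     0.     0.     1.   ]] [[277.   0. 250.]
 [  0. 277. 196.]
 [  0.   0.   1.]]
40574 [-0.0762 -0.0495 -0.0254 -0.0121  0.0016]
```

View pics/w1.png

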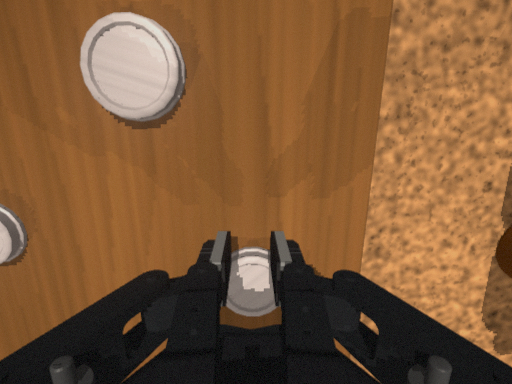

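Fingertips show at (220,240) and (280,240), with the medium lid centred between and ahead of them at (250,280), so it's aligned. I'll go down to a TCP height of 0.053.

>>> {"api": "move_arm", "payload": {
  "dr": [
    [0,0,0],
    [0,0,0],
    [0,0,0]
  ],
  "xyz": [
    [0,0,0.03],
    [0,0,0.025],
    [0,0,0]
  ],
  "fingers": [-0.48,-0.48,-0.48]
}}

```text
t: 5.45
position: [0.6356, 0.1568, 0.0534]
orientation: [-0.0, 0.727, 0.687, -0.0]
wrist_force: [-0.8, 0.6, -0.6]
grip_width: 0.264
grip_force: 0.0
```

```bash
python3 -c "from h import *;st()"
```

```text
t 5.45 block [ 0.0822 -0.0005] z 0.0534 yaw 86.76 F [-0.8  0.6 -0.6] g 0.26354071664710305 j [ 0.2   0.69  1.72 -0.    0.73  0.25]
```

>>> {"api": "move_arm", "payload": {
  "dr": [
    [0,0,0],
    [0,0,0],
    [0,0,0],
    [0,0,0],
    [0,0,0],
    [0,0,0],
    [0,0,0],
    [0,0,0],
    [0,0,0],
    [0,0,0],
    [0,0,0],
    [0,0,0]
  ],
  "xyz": [
    [-0.01,0,0],
    [-0.01,0,0],
    [-0.015,0,0],
    [-0.02,0,0],
    [-0.02,0,0],
    [-0.02,0,0],
    [-0.02,0,0],
    [-0.02,0,0],
    [-0.02,0,0],
    [-0.02,0,0],
    [-0.02,0,0],
    [-0.02,0,0]
  ],
  "fingers": [-0.48,-0.48,-0.48,-0.48,-0.48,-0.48,-0.48,-0.48,-0.48,-0.48,-0.48,-0.48]
}}

```text
t: 6.45
position: [0.6298, 0.0488, 0.0538]
orientation: [-0.0, 0.727, 0.687, -0.0]
wrist_force: [0.0, 0.6, 1.5]
grip_width: 0.263
grip_force: 0.2
```

Run:
```python
from h import *
st(); p=snapshot("wrist"); print([(r["conf"],np.round(r["bbox"])) for k in N[2:5] for r in finder.spot_in(p,k)[:2]])
p=snapshot("top"); print([(k,r["conf"],np.round(r["bbox"])) for k in N[2:7] for r in finder.spot_in(p,k)[:1]])
```

```text
t 6.45 block [ 0.0824 -0.1087] z 0.0538 yaw 86.8 F [0.  0.6 1.5] g 0.26291628300311387 j [0.03 0.67 1.77 0.   0.7  0.09]
[(0.75, array([220., 252., 283., 332.]))]
[]
```

>>> {"api": "move_arm", "payload": {
  "dr": [
    [0,0,0],
    [0,0,0],
    [0,0,0],
    [0,0,0],
    [0,0,0],
    [0,0,0],
    [0,0,0],
    [0,0,0],
    [0,0,0],
    [0,0,0],
    [0,0,0],
    [0,0,0]
  ],
  "xyz": [
    [-0.02,0,0],
    [-0.02,0,0],
    [-0.02,0,0],
    [-0.025,0,0],
    [-0.025,0,0],
    [-0.025,0,0],
    [-0.03,0,0],
    [-0.035,0,0],
    [-0.04,0,0],
    [-0.04,0,0],
    [-0.04,0,0],
    [-0.02,0,0]
  ],
  "fingers": [-0.48,-0.48,-0.48,-0.48,-0.48,-0.48,-0.48,-0.48,-0.48,-0.48,-0.48,-0.48]
}}

```text
t: 7.95
position: [0.6201, -0.123, 0.0538]
orientation: [0.0, 0.727, 0.687, -0.0]
wrist_force: [0.2, -1.0, -0.4]
grip_width: 0.258
grip_force: 0.0
```

>>> {"api": "move_arm", "payload": {
  "dr": [
    [0,0,0],
    [0,0,0],
    [0,0,0],
    [0,0,0],
    [0,0,0]
  ],
  "xyz": [
    [0,0,-0.05],
    [0,0,-0.07],
    [0,0,-0.07],
    [0,0,-0.07],
    [0,0,0]
  ],
  "fingers": [-0.48,-0.48,-0.48,-0.48,-0.48]
}}

```text
t: 8.37
position: [0.6235, -0.1212, 0.1907]
orientation: [0.004, 0.727, 0.687, 0.002]
wrist_force: [0.6, -0.6, 0.3]
grip_width: 0.261
grip_force: 0.0
```

Run:
```python
from h import *
st(); 
for n in("wrist","scene"):
    p=snapshot(n); cv2.imwrite("pics/m_%s.png"%n,p["color"][...,::-1]); print([(k,r["conf"],np.round(r["bbox"])) for k in N[2:5] for r in finder.spot_in(p,k)[:2]])
a=cv2.imread("pics/m_wrist.png");b=cv2.imread("pics/m_scene.png");cv2.imwrite("pics/m.png",cv2.resize(np.hstack([a,b]),(800,300)))
```

```text
t 8.37 block [ 0.0857 -0.2787] z 0.1907 yaw 86.78 F [ 0.6 -0.6  0.3] g 0.2607515353819627 j [-0.24  0.5   1.68  0.    0.96 -0.18]
[('lid_medium', 0.59, array([222., 127., 269., 163.]))]
[('lid_medium', 0.79, array([256., 216., 284., 237.])), ('lid_medium', 0.52, array([117., 297., 251., 384.])), ('lid_large', 0.8, array([307., 143., 321., 154.]))]
```

View pics/m.png

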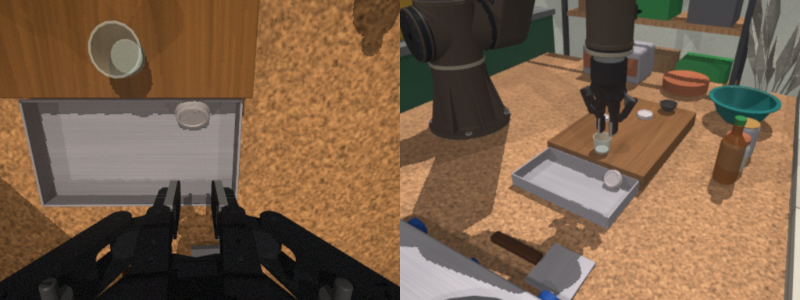

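The medium lid is in the tray beside the block-side wall (left half at (192,115)). It may be leaning, so I'll check heights. The tumbler is unmoved.

Run:
```python
from h import *
from scipy.spatial.transform import Rotation as R
s=robot.get_state(); p=snapshot("wrist"); d=p["range_z"]; v,u=np.mgrid[:384,:512]; K=p["mtx"]
c=np.stack([(u-K[0,2])/K[0,0]*d,(v-K[1,2])/K[1,1]*d,d,np.ones_like(d)],-1)@p["T_tool_cam"].T
W=c[...,:3]@R.from_quat(np.roll(s["orientation"],-1)).as_matrix().T+s["position"]
for r in range(118,172,3): print(r,[ (B(W[r,q]).round(3)[1],W[r,q,2].round(3)) for q in (238,246,254)], B(W[r,246])[0].round(3))
h=W[...,2]; e=(h>.03)&(h<.04); e[135:]&=False
cv2.imwrite("pics/w2.png",cv2.resize(p["color"][90:200,170:330,::-1],None,fx=4,fy=4,interpolation=2))
```

```text
118 [(np.float64(-0.209), np.float64(0.049)), (np.float64(-0.209), np.float64(0.049)), (np.float64(-0.209), np.float64(0.048))] 0.076
121 [(np.float64(-0.212), np.float64(0.05)), (np.float64(-0.212), np.float64(0.048)), (np.float64(-0.212), np.float64(0.049))] 0.076
124 [(np.float64(-0.215), np.float64(0.049)), (np.float64(-0.215), np.float64(0.05)), (np.float64(-0.215), np.float64(0.05))] 0.076
127 [(np.float64(-0.219), np.float64(0.004)), (np.float64(-0.219), np.float64(0.003)), (np.float64(-0.219), np.float64(0.003))] 0.076
130 [(np.float64(-0.221), np.float64(0.034)), (np.float64(-0.221), np.float64(0.039)), (np.float64(-0.221), np.float64(0.04))] 0.076
133 [(np.float64(-0.224), np.float64(0.037)), (np.float64(-0.224), np.float64(0.04)), (np.float64(-0.224), np.float64(0.04))] 0.076
136 [(np.float64(-0.227), np.float64(0.037)), (np.float64(-0.226), np.float64(0.043)), (np.float64(-0.226), np.float64(0.044))] 0.076
139 [(np.float64(-0.229), np.float64(0.04)), (np.float64(-0.229), np.float64(0.045)), (np.float64(-0.229), np.float64(0.044))] 0.076
142 [(np.float64(-0.232), np.float6
[... 597 characters left out ...]
-0.246), np.float64(0.027))] 0.076
157 [(np.float64(-0.25), np.float64(0.023)), (np.float64(-0.25), np.float64(0.022)), (np.float64(-0.25), np.float64(0.023))] 0.076
160 [(np.float64(-0.254), np.float64(0.021)), (np.float64(-0.254), np.float64(0.018)), (np.float64(-0.254), np.float64(0.018))] 0.076
163 [(np.float64(-0.26), np.float64(0.003)), (np.float64(-0.258), np.float64(0.017)), (np.float64(-0.258), np.float64(0.016))] 0.076
166 [(np.float64(-0.264), np.float64(0.002)), (np.float64(-0.264), np.float64(0.002)), (np.float64(-0.263), np.float64(0.004))] 0.075
169 [(np.float64(-0.267), np.float64(0.003)), (np.float64(-0.267), np.float64(0.003)), (np.float64(-0.267), np.float64(0.003))] 0.075
```

View pics/w2.png

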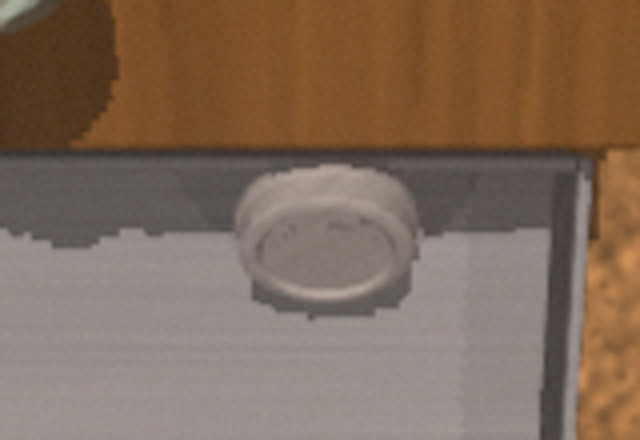

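It's leaning at 45° on the tray wall at block (0.076, -0.245), with its upper edge at z 0.045. I'll nudge it sideways from inside the tray so it falls flat.

>>> {"api": "move_arm", "payload": {
  "dr": [
    [0,0,0],
    [0,0,0],
    [0,0,0],
    [0,0,0],
    [0,0,0],
    [0,0,0],
    [0,0,0],
    [0,0,0],
    [0,0,0]
  ],
  "xyz": [
    [0.025,-0.05,0],
    [0.02,-0.05,0],
    [0.006,-0.048,0],
    [0,0,0.07],
    [0,0,0.07],
    [0,0,0.07],
    [0,0,0.07],
    [0,0,0.06],
    [0,0,0]
  ],
  "fingers": [-0.48,-0.48,-0.48,-0.48,-0.48,-0.48,-0.48,-0.48,-0.48]
}}

```text
t: 9.57
position: [0.5443, -0.0896, 0.0086]
orientation: [-0.003, 0.727, 0.687, -0.002]
wrist_force: [-1.4, -0.6, -0.1]
grip_width: 0.263
grip_force: 0.0
```

```bash
python3 -c "from h import *;st()"
```

```text
t 9.57 block [ 0.0049 -0.2516] z 0.0086 yaw 86.8 F [-1.4 -0.6 -0.1] g 0.2631881723648217 j [-0.22  0.67  1.98  0.    0.51 -0.16]
```

>>> {"api": "move_arm", "payload": {
  "dr": [
    [0,0,0],
    [0,0,0],
    [0,0,0],
    [0,0,0],
    [0,0,0],
    [0,0,0],
    [0,0,0],
    [0,0,0]
  ],
  "xyz": [
    [0,0.02,-0.006],
    [0,0.02,0],
    [0,0.02,0],
    [0,0.02,0],
    [0,0.02,0],
    [0,0.01,0],
    [0,-0.02,0],
    [0,-0.02,0]
  ],
  "fingers": [-0.48,-0.48,-0.48,-0.48,-0.48,-0.48,-0.48,-0.48]
}}

```text
t: 10.23
position: [0.5827, -0.0922, 0.0169]
orientation: [0.0, 0.726, 0.687, 0.0]
wrist_force: [-0.7, -1.4, 0.3]
grip_width: 0.26
grip_force: 0.0
```

>>> {"api": "move_arm", "payload": {
  "dr": [
    [0,0,0],
    [0,0,0],
    [0,0,0],
    [0,0,0],
    [0,0,0],
    [0,0,0]
  ],
  "xyz": [
    [0,0,-0.07],
    [0,0,-0.07],
    [0,0,-0.07],
    [0,0,-0.07],
    [-0.05,0,-0.07],
    [-0.02,0,0]
  ],
  "fingers": [-0.48,-0.48,-0.48,-0.48,-0.48,-0.48]
}}

```text
t: 10.73
position: [0.5825, -0.1282, 0.197]
orientation: [0.003, 0.726, 0.687, 0.002]
wrist_force: [1.2, -0.8, 0.8]
grip_width: 0.262
grip_force: 0.0
```

```bash
cat >> h.py <<'E'
def wristW():
    from scipy.spatial.transform import Rotation as R
    s=robot.get_state(); p=snapshot("wrist"); d=p["range_z"]; v,u=np.mgrid[:384,:512]; K=p["mtx"]
    c=np.stack([(u-K[0,2])/K[0,0]*d,(v-K[1,2])/K[1,1]*d,d,np.ones_like(d)],-1)@p["T_tool_cam"].T
    W=c[...,:3]@R.from_quat(np.roll(s["orientation"],-1)).as_matrix().T+s["position"]; W[d==0]=np.nan
    Bx=np.stack([(W[...,:2]-C)@ex,(W[...,:2]-C)@ey,W[...,2]],-1)
    return p,Bx
E
python3 - <<'E'
from h import *
st(); p,W=wristW()
for k in N[2:6]:
    for r in finder.spot_in(p,k)[:2]:
        l,t,R,b=map(int,r["bbox"]); q=W[t:b,(l+R)//2]; print(k,r["conf"],[l,t,R,b]); print(q[::4].round(3).tolist())
E
```

```text
t 10.73 block [ 0.0451 -0.288 ] z 0.197 yaw 86.85 F [ 1.2 -0.8  0.8] g 0.2620029638333233 j [-0.27  0.44  1.77 -0.    0.93 -0.21]
lid_medium 0.7 [284, 121, 330, 164]
[[0.105, -0.223, 0.034], [0.11, -0.228, 0.015], [0.11, -0.232, 0.013], [0.111, -0.237, 0.012], [0.111, -0.241, 0.013], [0.111, -0.246, 0.014], [0.111, -0.25, 0.015], [0.112, -0.255, 0.013], [0.112, -0.26, 0.014], [0.112, -0.264, 0.014], [0.112, -0.269, 0.016]]
lid_large 0.66 [283, 120, 330, 165]
[[0.104, -0.222, 0.036], [0.109, -0.227, 0.014], [0.109, -0.231, 0.015], [0.109, -0.236, 0.014], [0.11, -0.24, 0.014], [0.11, -0.245, 0.014], [0.11, -0.249, 0.014], [0.11, -0.254, 0.013], [0.111, -0.259, 0.014], [0.111, -0.263, 0.014], [0.111, -0.268, 0.014], [0.114, -0.275, 0.004]]
tumbler 0.76 [169, 15, 229, 91]
[[0.005, -0.143, 0.094], [0.005, -0.146, 0.094], [0.004, -0.146, 0.086], [0.002, -0.147, 0.078], [0.001, -0.148, 0.072], [-0.0, -0.149, 0.063], [-0.002, -0.151, 0.056], [-0.002, -0.153, 0.052], [-0.003, -0.156, 0.053], [-0.003, -0.16, 0.053], [-0.003, -0.163, 0.052], [-0.003, -0.167, 0.052], [-0.003, -0.17, 0.053], [-0.003, -0.174, 0.053], [-0.003, -0.177, 0.054], [-0.004, -0.181, 0.053], [-0.004, -0.184, 0.054], [-0.001, -0.19, 0.074], [0.002, -0.195, 0.093]]
```

The medium lid is now flat at (0.11, -0.25). The large one will go down the -x side of the tumbler, so the small lid goes first.

>>> {"api": "move_arm", "payload": {
  "dr": [
    [0,0,0],
    [0,0,0],
    [0,0,0],
    [0,0,0],
    [0,0,0],
    [0,0,0],
    [0,0,0],
    [0,0,0],
    [0,0,0],
    [0,0,0],
    [0,0,0],
    [0,0,0]
  ],
  "xyz": [
    [0.064,-0.027,0],
    [0.064,-0.027,0],
    [0.064,-0.027,0],
    [0.064,-0.027,0],
    [0.064,-0.027,0],
    [0.064,-0.027,0],
    [0.064,-0.027,0],
    [0.064,-0.027,0],
    [0.064,-0.027,0],
    [0.064,-0.027,0],
    [0,-0.004,0],
    [0,0,0]
  ],
  "fingers": [-0.48,-0.48,-0.48,-0.48,-0.48,-0.48,-0.48,-0.48,-0.48,-0.48,-0.48,-0.48]
}}

```text
t: 11.98
position: [0.4598, 0.2022, 0.1895]
orientation: [-0.001, 0.725, 0.689, -0.001]
wrist_force: [0.3, -0.3, 0.5]
grip_width: 0.261
grip_force: 0.0
```

Run:
```python
from h import *
st(); p,W=wristW()
for k in ["lid_small"]:
    for r in finder.spot_in(p,k)[:2]:
        l,t,R,b=map(int,r["bbox"]); q=W[t-3:b+3,l-3:R+3].reshape(-1,3); q=q[(q[:,2]>.056)&(q[:,2]<.068)]; print(k,r["conf"],[l,t,R,b],cv2.minEnclosingCircle(q[:,:2].astype(np.float32)),q[:,2].mean())
```

```text
t 11.98 block [-0.0958  0.035 ] z 0.1895 yaw 87.02 F [ 0.3 -0.3  0.5] g 0.26071596536478864 j [0.35 0.33 1.97 0.   0.84 0.41]
```

>>> {"api": "move_arm", "payload": {
  "dr": [
    [0,0,0.005],
    [0,0,0],
    [0,0,0],
    [0,0,0],
    [0,0,0]
  ],
  "xyz": [
    [0,0.008,0.05],
    [0,0,0.05],
    [0,0,0.06],
    [0,0,0.05],
    [0,0,0]
  ],
  "fingers": [-0.48,-0.48,-0.48,-0.48,-0.48]
}}

```text
t: 12.5
position: [0.4637, 0.1983, 0.0817]
orientation: [-0.001, 0.729, 0.685, -0.003]
wrist_force: [-2.8, -0.1, -0.0]
grip_width: 0.258
grip_force: 0.0
```

Run:
```python
from h import *
st(); p,W=wristW(); cv2.imwrite("pics/s1.png",p["color"][...,::-1])
for k in ["lid_small"]:
    for r in finder.spot_in(p,k)[:2]:
        print(k,r)
```

```text
t 12.5 block [-0.0917  0.0313] z 0.0817 yaw 86.47 F [-2.8 -0.1 -0. ] g 0.2584274774951105 j [ 0.34  0.5   2.05 -0.    0.6   0.41]
```

View pics/s1.png

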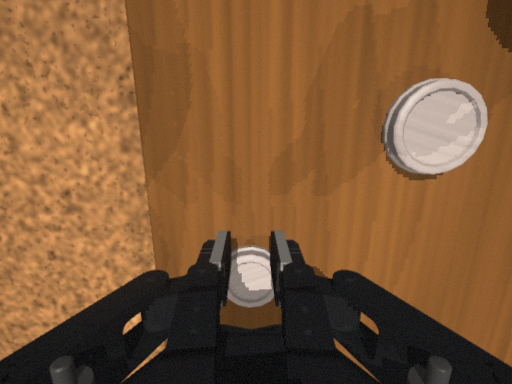

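The small lid is centred at (250,276) between the fingertips. I'll go down, push slowly, then fast over the edge.

>>> {"api": "move_arm", "payload": {
  "dr": [
    [0,0,0],
    [0,0,0],
    [0,0,0]
  ],
  "xyz": [
    [0.004,0,0.03],
    [0,0,0.026],
    [0,0,0]
  ],
  "fingers": [-0.48,-0.48,-0.48]
}}

```text
t: 12.85
position: [0.4663, 0.2021, 0.0578]
orientation: [-0.0, 0.728, 0.685, -0.0]
wrist_force: [-1.2, 0.1, -0.5]
grip_width: 0.261
grip_force: 0.0
```

```bash
python3 -c "from h import *;st()"
```

```text
t 12.85 block [-0.0893  0.0353] z 0.0578 yaw 86.54 F [-1.2  0.1 -0.5] g 0.2607837875134728 j [ 0.35  0.54  2.06 -0.    0.54  0.41]
```

>>> {"api": "move_arm", "payload": {
  "dr": [
    [0,0,0],
    [0,0,0],
    [0,0,0],
    [0,0,0],
    [0,0,0],
    [0,0,0],
    [0,0,0],
    [0,0,0],
    [0,0,0],
    [0,0,0],
    [0,0,0],
    [0,0,0]
  ],
  "xyz": [
    [0,-0.005,0.009],
    [-0.01,0,0],
    [-0.015,0,0],
    [-0.02,0,0],
    [-0.02,0,0],
    [-0.02,0,0],
    [-0.025,0,0],
    [-0.025,0,0],
    [-0.025,0,0],
    [-0.025,0,0],
    [-0.025,0,0],
    [-0.025,0,0]
  ],
  "fingers": [-0.48,-0.48,-0.48,-0.48,-0.48,-0.48,-0.48,-0.48,-0.48,-0.48,-0.48,-0.48]
}}

```text
t: 13.85
position: [0.4564, 0.0838, 0.0532]
orientation: [-0.0, 0.728, 0.686, -0.0]
wrist_force: [-0.6, 0.3, 0.1]
grip_width: 0.263
grip_force: 0.1
```

Run:
```python
from h import *
st(); p,W=wristW()
for k in N[2:5]:
    for r in finder.spot_in(p,k)[:2]:
        print(k,r["conf"],np.round(r["bbox"]))
```

```text
t 13.85 block [-0.0926 -0.0834] z 0.0532 yaw 86.55 F [-0.6  0.3  0.1] g 0.2627255687064108 j [ 0.12  0.51  2.16 -0.    0.46  0.18]
lid_small 0.76 [224. 255. 282. 329.]
```

>>> {"api": "move_arm", "payload": {
  "dr": [
    [0,0,0],
    [0,0,0],
    [0,0,0],
    [0,0,0],
    [0,0,0],
    [0,0,0],
    [0,0,0],
    [0,0,0],
    [0,0,0],
    [0,0,0],
    [0,0,0],
    [0,0,0]
  ],
  "xyz": [
    [-0.03,0,0],
    [-0.045,0,0],
    [-0.06,0,0],
    [-0.075,0,0],
    [-0.08,0,0],
    [-0.08,0,0],
    [0,0,0],
    [0,0,-0.06],
    [0,0,-0.07],
    [0,0,-0.07],
    [0,0,-0.07],
    [0,0,0]
  ],
  "fingers": [-0.48,-0.48,-0.48,-0.48,-0.48,-0.48,-0.48,-0.48,-0.48,-0.48,-0.48,-0.48]
}}

```text
t: 15.05
position: [0.4486, -0.0998, 0.1938]
orientation: [0.004, 0.728, 0.686, 0.002]
wrist_force: [1.7, -0.4, 1.7]
grip_width: 0.265
grip_force: 0.0
```

Run:
```python
from h import *
st(); p,W=wristW()
for k in N[2:6]:
    for r in finder.spot_in(p,k)[:2]:
        l,t,R,b=map(int,r["bbox"]); q=W[t:b,(l+R)//2]; print(k,r["conf"],[l,t,R,b]); print(q[::5].round(3).tolist())
```

```text
t 15.05 block [-0.0902 -0.2672] z 0.1938 yaw 86.6 F [ 1.7 -0.4  1.7] g 0.2651666731239619 j [-0.29  0.26  2.07  0.    0.81 -0.23]
lid_small 0.91 [230, 161, 265, 200]
[[-0.094, -0.249, 0.003], [-0.094, -0.253, 0.015], [-0.094, -0.26, 0.014], [-0.094, -0.266, 0.014], [-0.094, -0.271, 0.015], [-0.094, -0.278, 0.014], [-0.094, -0.284, 0.015], [-0.094, -0.29, 0.014]]
lid_medium 0.87 [397, 140, 442, 179]
[[0.092, -0.223, 0.033], [0.105, -0.23, 0.014], [0.106, -0.236, 0.014], [0.107, -0.242, 0.014], [0.108, -0.248, 0.013], [0.11, -0.254, 0.012], [0.11, -0.259, 0.013], [0.111, -0.265, 0.014]]
tumbler 0.57 [325, 42, 398, 112]
[[0.013, -0.131, 0.049], [-0.003, -0.145, 0.094], [0.001, -0.147, 0.085], [0.007, -0.148, 0.071], [0.011, -0.15, 0.062], [0.014, -0.153, 0.053], [0.015, -0.158, 0.053], [0.015, -0.162, 0.054], [0.015, -0.166, 0.054], [0.016, -0.171, 0.053], [0.016, -0.175, 0.054], [0.017, -0.18, 0.053], [0.016, -0.185, 0.058], [0.01, -0.19, 0.074]]
```

The small lid is flat at (-0.094, -0.271). For the large lid I'll turn the tool 19.5° and push diagonally past the tumbler on its -x side.

>>> {"api": "move_arm", "payload": {
  "dr": [
    [0,0,0],
    [0,0,0],
    [0,0,0],
    [0,0,0],
    [0,0,0],
    [0,0,0],
    [0,0,0],
    [0,0,0],
    [0,0,0],
    [0,0,0],
    [0,0,0],
    [0,0,0]
  ],
  "xyz": [
    [0.067,0.02,0],
    [0.067,0.02,0],
    [0.067,0.02,0],
    [0.067,0.02,0],
    [0.067,0.02,0],
    [0.067,0.02,0],
    [0.067,0.02,0],
    [0.067,0.02,0],
    [0.067,0.02,0],
    [0.067,0.02,0],
    [0.067,0.02,0],
    [0.067,0.02,0]
  ],
  "fingers": [-0.48,-0.48,-0.48,-0.48,-0.48,-0.48,-0.48,-0.48,-0.48,-0.48,-0.48,-0.48]
}}

```text
t: 16.3
position: [0.5888, 0.2964, 0.1861]
orientation: [-0.0, 0.728, 0.686, -0.001]
wrist_force: [-0.3, -0.7, 0.4]
grip_width: 0.26
grip_force: 0.0
```

>>> {"api": "move_arm", "payload": {
  "dr": [
    [0,0,0.143],
    [0,0,0.143],
    [0,0,0.143],
    [0,0,0]
  ],
  "xyz": [
    [0,0,0],
    [0,0,0],
    [0,0,0],
    [0,0,0]
  ],
  "fingers": [-0.48,-0.48,-0.48,-0.48]
}}

```text
t: 16.63
position: [0.5884, 0.2948, 0.1861]
orientation: [-0.0, 0.834, 0.552, -0.002]
wrist_force: [-0.1, -0.1, 0.4]
grip_width: 0.259
grip_force: 0.0
```

Run:
```python
from h import *
st(); p=snapshot("top"); W=world(p)
for k,a,bb in (("lid_large",.0565,.068),("dish",.066,.09)):
    for r in finder.spot_in(p,k)[:1]:
        l,t,R,b=map(int,r["bbox"]); print(k,r["conf"],[l,t,R,b])
print("large",B([.5752,.252]),"dish",B([.632,.338]))
```

```text
t 16.63 block [0.0275 0.1347] z 0.1861 yaw 66.96 F [-0.1 -0.1  0.4] g 0.2586102605669115 j [0.42 0.54 1.62 0.   0.99 0.82]
lid_large 0.65 [119, 178, 147, 201]
dish 0.72 [84, 151, 108, 177]
large [0.01664619 0.0911691 ] dish [0.0685663  0.18020023]
```

>>> {"api": "move_arm", "payload": {
  "dr": [
    [0,0,0],
    [0,0,0],
    [0,0,0],
    [0,0,0],
    [0,0,0]
  ],
  "xyz": [
    [-0.005,0.009,0.05],
    [0,0,0.06],
    [0,0,0.06],
    [0,0,0.04],
    [0,0,0]
  ],
  "fingers": [-0.48,-0.48,-0.48,-0.48,-0.48]
}}

```text
t: 17.2
position: [0.5899, 0.2893, 0.0787]
orientation: [-0.001, 0.832, 0.555, -0.003]
wrist_force: [-1.2, -0.2, -0.6]
grip_width: 0.255
grip_force: 0.0
```

Run:
```python
from h import *
st(); p,W=wristW(); cv2.imwrite("pics/l1.png",p["color"][...,::-1])
for k in N[2:5]:
    for r in finder.spot_in(p,k)[:2]: print(k,r)
```

```text
t 17.2 block [0.0292 0.1292] z 0.0787 yaw 67.43 F [-1.2 -0.2 -0.6] g 0.2554373637388705 j [0.41 0.66 1.69 0.   0.79 0.8 ]
lid_small {'bbox': [221.6, 237.8, 279.9, 316.6], 'conf': 0.71}
lid_large {'bbox': [224.1, 240.6, 273.5, 316.2], 'conf': 0.98}
```

View pics/l1.png

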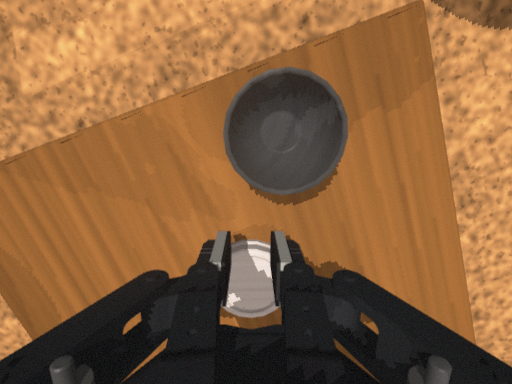

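The large lid is centred between the fingertips at (251,280), and the dish at (286,130) is clear behind them. I'll back off 2 mm and descend.

>>> {"api": "move_arm", "payload": {
  "dr": [
    [0,0,0],
    [0,0,0],
    [0,0,0],
    [0,0,0]
  ],
  "xyz": [
    [0.005,0,0.01],
    [0,0,0.023],
    [0,0,0.02],
    [0,0,0]
  ],
  "fingers": [-0.48,-0.48,-0.48,-0.48]
}}

```text
t: 17.73
position: [0.5923, 0.2926, 0.0545]
orientation: [-0.0, 0.832, 0.554, -0.001]
wrist_force: [-1.1, -0.4, -0.5]
grip_width: 0.26
grip_force: 0.0
```

```bash
python3 -c "from h import *;st()"
```

```text
t 17.73 block [0.0314 0.1326] z 0.0545 yaw 67.29 F [-1.1 -0.4 -0.5] g 0.2599087813213555 j [ 0.41  0.7   1.7  -0.    0.75  0.81]
```

>>> {"api": "move_arm", "payload": {
  "dr": [
    [0,0,0],
    [0,0,0],
    [0,0,0],
    [0,0,0],
    [0,0,0],
    [0,0,0],
    [0,0,0],
    [0,0,0],
    [0,0,0],
    [0,0,0],
    [0,0,0],
    [0,0,0]
  ],
  "xyz": [
    [-0.008,0,0.002],
    [-0.012,0,0],
    [-0.02,0,0],
    [-0.02,0,0],
    [-0.025,0,0],
    [-0.025,0,0],
    [-0.025,0,0],
    [-0.025,0,0],
    [-0.025,0,0],
    [-0.025,0,0],
    [-0.025,0,0],
    [-0.025,0,0]
  ],
  "fingers": [-0.48,-0.48,-0.48,-0.48,-0.48,-0.48,-0.48,-0.48,-0.48,-0.48,-0.48,-0.48]
}}

```text
t: 18.73
position: [0.5428, 0.1719, 0.0558]
orientation: [0.0, 0.833, 0.554, 0.0]
wrist_force: [0.2, 0.3, 1.1]
grip_width: 0.261
grip_force: 0.2
```

>>> {"api": "move_arm", "payload": {
  "dr": [
    [0,0,0],
    [0,0,0],
    [0,0,0]
  ],
  "xyz": [
    [-0.025,0,0],
    [-0.025,0,0],
    [-0.025,0,0]
  ],
  "fingers": [-0.48,-0.48,-0.48]
}}

```text
t: 18.98
position: [0.5283, 0.1374, 0.0557]
orientation: [0.0, 0.833, 0.554, 0.0]
wrist_force: [0.2, 0.5, 0.5]
grip_width: 0.261
grip_force: 0.2
```

Run:
```python
from h import *
st(); p,W=wristW()
for k in N[2:5]:
    for r in finder.spot_in(p,k)[:2]: print(k,r)
```

```text
t 18.98 block [-0.0238 -0.0258] z 0.0557 yaw 67.28 F [0.2 0.5 0.5] g 0.26148643752098766 j [0.2  0.58 1.98 0.   0.58 0.6 ]
lid_large {'bbox': [219.8, 256.3, 282.9, 326.9], 'conf': 0.75}
```

Still in the cradle. Now diagonal for a bit longer, then turn the tool back straight while pushing.

>>> {"api": "move_arm", "payload": {
  "dr": [
    [0,0,0],
    [0,0,0],
    [0,0,0],
    [0,0,0],
    [0,0,0],
    [0,0,-0.108],
    [0,0,-0.108],
    [0,0,-0.108],
    [0,0,-0.108],
    [0,0,0]
  ],
  "xyz": [
    [-0.022,0,0.002],
    [-0.03,0,0.002],
    [-0.03,0,0],
    [-0.03,0,0],
    [-0.03,0,0],
    [-0.022,-0.006,0],
    [-0.022,-0.006,0],
    [-0.022,-0.006,0],
    [-0.022,-0.006,0],
    [0,0,0]
  ],
  "fingers": [-0.48,-0.48,-0.48,-0.48,-0.48,-0.48,-0.48,-0.48,-0.48,-0.48]
}}

```text
t: 20.02
position: [0.4763, 0.032, 0.0536]
orientation: [-0.0, 0.726, 0.688, -0.001]
wrist_force: [0.2, -0.5, -0.9]
grip_width: 0.258
grip_force: 0.0
```

Run:
```python
from h import *
st(); p,W=wristW(); cv2.imwrite("pics/l2.png",p["color"][...,::-1])
for k in N[2:5]:
    for r in finder.spot_in(p,k)[:2]: print(k,r)
```

```text
t 20.02 block [-0.0698 -0.134 ] z 0.0536 yaw 86.91 F [ 0.2 -0.5 -0.9] g 0.2575376112472125 j [ 0.    0.52  2.13 -0.    0.49  0.06]
lid_large {'bbox': [217.9, 259.5, 282.2, 329.5], 'conf': 0.59}
```

View pics/l2.png

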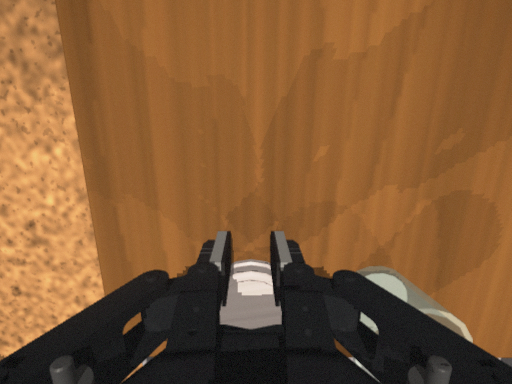

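The lid is seated between the fingers at (250,295). The tumbler shows at (420,300), near the right linkage, so I'll check the clearance from depth.

Run:
```python
from h import *
s=robot.get_state(); p,W=wristW(); b=B(s["position"]); y=W[...,0]-b[0]; x=W[...,1]-b[1]
d=p["range_z"]
for a in (.065,.075,.085,.095,.105,.115,.125,.135):
    m=(abs(W[...,2]-a)<.005)&(d>.0)&(d<.14)&(abs(y)<.08)
    l=y[m]; print(a,m.sum(), np.percentile(l[l<0],[0,1,5]).round(3) if (l<0).any() else 0, np.percentile(l[l>0],[95,99,100]).round(3) if (l>0).any() else 0)
m=(W[...,2]>.085)&(W[...,2]<.1)&(W[...,0]>-.03)&(W[...,0]<.05); print(W[m].min(0),W[m].max(0))
```

```text
0.065 93 [-0.024 -0.024 -0.024] [0.022 0.023 0.023]
0.075 755 [-0.026 -0.026 -0.025] [0.076 0.079 0.08 ]
0.085 979 [-0.026 -0.025 -0.024] [0.078 0.08  0.08 ]
0.095 1661 [-0.042 -0.04  -0.033] [0.077 0.079 0.08 ]
0.105 4783 [-0.049 -0.046 -0.044] [0.042 0.045 0.046]
0.115 4502 [-0.053 -0.051 -0.049] [0.047 0.049 0.051]
0.125 7794 [-0.059 -0.056 -0.053] [0.051 0.054 0.057]
0.135 10501 [-0.064 -0.061 -0.059] [0.057 0.059 0.063]
[-0.02990084 -0.1914524   0.0850301 ] [ 0.02789916 -0.11943877  0.09986309]
```

Clearance is about 8 mm. I'll drift a few mm further from the tumbler and finish the sweep fast.

>>> {"api": "move_arm", "payload": {
  "dr": [
    [0,0,0],
    [0,0,0],
    [0,0,0],
    [0,0,0],
    [0,0,0],
    [0,0,0],
    [0,0,0],
    [0,0,-0.0],
    [0,0,0],
    [0,0,0],
    [0,0,0],
    [0,0,0]
  ],
  "xyz": [
    [-0.03,-0.006,0],
    [-0.045,-0.004,0],
    [-0.065,0,0],
    [-0.08,0,0],
    [-0.06,0,0],
    [0,0,0],
    [0,0,0],
    [0,0,-0.06],
    [0,0,-0.07],
    [0,0,-0.07],
    [0,0,-0.07],
    [0,0,0]
  ],
  "fingers": [-0.48,-0.48,-0.48,-0.48,-0.48,-0.48,-0.48,-0.48,-0.48,-0.48,-0.48,-0.48]
}}

```text
t: 21.27
position: [0.4682, -0.1049, 0.1943]
orientation: [0.003, 0.727, 0.687, 0.002]
wrist_force: [2.5, -1.2, 1.6]
grip_width: 0.257
grip_force: 0.0
```

Run:
```python
from h import *
st(); p,W=wristW(); cv2.imwrite("pics/l3.png",p["color"][...,::-1])
for k in N[2:5]:
    for r in finder.spot_in(p,k)[:2]:
        l,t,R,b=map(int,r["bbox"]); q=W[t:b,(l+R)//2]; print(k,r["conf"],[l,t,R,b]); print(q[::5].round(3).tolist())
```

```text
t 21.27 block [-0.0703 -0.2712] z 0.1943 yaw 86.76 F [ 2.5 -1.2  1.6] g 0.2568314935064516 j [-0.28  0.29  2.02  0.    0.82 -0.23]
lid_small 0.96 [214, 161, 236, 198]
[[-0.1, -0.253, 0.007], [-0.1, -0.258, 0.014], [-0.1, -0.263, 0.015], [-0.1, -0.27, 0.013], [-0.1, -0.275, 0.015], [-0.1, -0.282, 0.013], [-0.1, -0.288, 0.016], [-0.101, -0.297, 0.004]]
lid_medium 0.56 [380, 137, 425, 177]
[[0.093, -0.223, 0.034], [0.104, -0.23, 0.015], [0.106, -0.236, 0.014], [0.107, -0.242, 0.014], [0.107, -0.247, 0.014], [0.108, -0.253, 0.014], [0.109, -0.259, 0.014], [0.109, -0.265, 0.016]]
lid_large 0.89 [225, 146, 272, 195]
[[-0.073, -0.236, 0.003], [-0.073, -0.239, 0.024], [-0.073, -0.245, 0.023], [-0.073, -0.25, 0.024], [-0.073, -0.256, 0.024], [-0.073, -0.262, 0.024], [-0.073, -0.267, 0.028], [-0.073, -0.273, 0.027], [-0.073, -0.278, 0.03], [-0.073, -0.284, 0.03]]
```

View pics/l3.png

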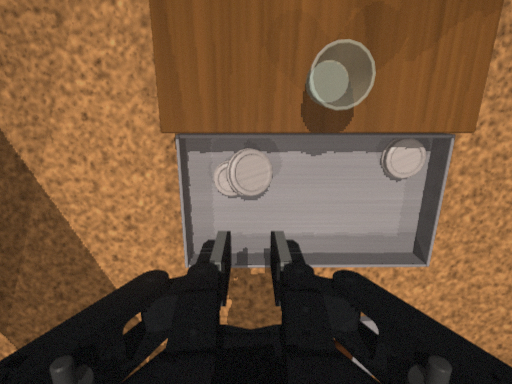

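All three lids are in the tray below the rim, at (230,178), (249,172) and (404,158). The large one overlaps the small one and the tumbler is standing. I'll do a final check that the objects to be left alone haven't moved, then hand in.

Run:
```python
from h import *
p=snapshot("top"); W=world(p); W0=np.load("topW.npy")
for k in N[5:]: print(k,[(round(r["conf"],2),np.round(r["bbox"])) for r in finder.spot_in(p,k)[:1]])
for b,h in (([237,188,263,213],.066),([74,149,106,177],.066),([381,148,422,240],.012)):
    for w in (W0,W):
        A=w[b[1]-4:b[3]+4,b[0]-4:b[2]+4].reshape(-1,3); A=A[A[:,2]>h]; print(len(A),A.mean(0).round(4))
s=robot.get_state(); print(s["t"],s["dq"].round(3) if hasattr(s["dq"],"round") else s["dq"])
```

```text
tumbler [(0.9, array([238., 189., 267., 216.]))]
dish [(0.83, array([ 78., 148., 107., 178.]))]
scraper [(0.56, array([384., 148., 423., 161.]))]
221 [ 0.5552 -0.0106  0.0867]
225 [ 0.555  -0.0107  0.0865]
255 [0.6341 0.3424 0.0731]
251 [0.6344 0.3422 0.0732]
743 [ 0.5643 -0.3749  0.0159]
4267 [ 0.4538 -0.142   0.6021]
21.6667 [-0.005 -0.002 -0.005  0.001  0.001 -0.003]
```

```bash
python3 -c "
from cell import robot; print(robot.close_job())"
```

```text
the job is handed in; nothing more can be done
None
```

All three lids were swept over the edge into the tray and the job is handed in at about 22 s; the medium lid landed leaning on the wall and was nudged flat inside the tray, the large one rests partly on the small one below the rim, the tumbler and dish measured unmoved, and the scraper was never approached though the arm hid most of it in the final check.

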